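# Back a ratchet indexing head up by one notch

### The arm

A 7-joint arm with a two-finger parallel gripper is mounted at the origin on a cart in front of the work surface, level with it; the furniture and walls round the work are solid. World frame = base frame: x ahead of the robot, y to its left, z up, the work surface at z = 0. Lengths are in m, angles in rad, forces in N, time in s.
With the tool pointing down it reaches from about 0.4 to 0.875 m from the base axis. Payload 19.3 kg.
Tool frame: the origin (TCP) lies midway between the tips of the shut fingers; the grasp point (between the pads) lies 19 mm behind it; z points along the fingers, y is the line along which they close (so a half turn about z gives the same grasp; the last joint's range is limited). The gripper opens to 85 mm and grips with 20 to 120 N. Pads are 22 mm wide; open, the fingers measure 114 mm over their backs; the gripper's body (76 mm by 85 mm) begins 54 mm behind the grasp point. The pads swing forward as they close: fully open they stand 13 mm farther back than shut.
Start: joints at [1.231, 0.521, -0.036, 1.599, 0.021, 1.021, -0.113], TCP at [0.167, -0.602, 0.231] pointing down, gripper open.
Joint ranges: [-2.91, 2.91], [-0.3, 2.13], [-1.5, 1.42], [0.17, 2.43], [-1.26, 4.41], [0.16, 1.93], [-2.52, 2.52]. Speed limits (rad/s): [1.89, 1.89, 2.39, 2.39, 3.01, 3.01, 3.01].

### API

Orientations are given as a unit quaternion [w, x, y, z].
In Python, from bench import sense, capture, camera_params, sign_off gives the robot as it stands.
- The arm moves only by the shell command python3 -m crank 'ROWS' [FORCE]. ROWS is a JSON object of lists of equal length, an entry for each row: "delta_pos": the shift along the tool's x, y, z in mm, a list of three; "rotation": the turn, a rotation vector about the tool's x, y, z in degrees, a list of three; "fingers": the opening, from -1 (shut) to 1 (fully open), so that 0 is half open. A call has 1 to 20 rows; each row shifts and turns the commanded pose from where the row before left it, along the tool's axes as they then stand; what a row does not reach is not made up. A row lasts 1/10 s, in which the tool goes at most 50 mm and 8.59 degrees, less where a joint would pass 70% of its speed; a pose out of reach is approached as far as the arm can. A call with a gripper value outside its range is refused whole. The fingers move at their own pace and stop on an object; FORCE is the grip in N (left out, the last holds). Time passes only in rows, so rows that do not move let the fingers close. It gives the time, the measured TCP pose, the force, the opening and the grip force at its end, in the units of the state.
- sense(): the state, without advancing time (a new reading comes with each control period).
- capture(name): name is "scene" or "top" or "wrist"; returns the picture (420x560x3 uint8, red, green, blue); there is no depth.
- camera_params(name): a dict with "K" (3x3 intrinsics, pixels), "D" ([k1, k2, p1, p2, k3] as OpenCV has them; the pictures are not rectified), "world_to_cam" (4x4, takes a point from world to camera coordinates). Camera axes: x right, y up, looking along -z (the intrinsics and any distortion apply to the point x, -y, -z); pixel columns grow to the right and rows downward; lengths in m; the calibration is good to about 2 mm. A picture is of the moment at which its call begins: read the wrist's pose just before it. camera_params takes no time and is no camera call; for the wrist camera it gives the pose at the moment of the call.
- sign_off(): hands the job in; it is judged then, once.
The state is a dict: "time": time; "joint_positions": joint angles; "joint_vel": joint speeds; "joint_torque": joint torques, N m; "eef_pos": TCP position; "ee_rot": TCP orientation; "wrist_force": force on the tool from outside, world axes, zero at the start; "torque": the same for the moment, N m; "grip_width": finger opening in m; "finger_force": force on a finger pad.
Only numpy, scipy, OpenCV 4.12 (cv2) and the standard library are available. Lean on these libraries where they do the work, as an engineer would, in place of code of your own. Each camera call takes 0.05 s, during which the arm holds its last target. There are 200 camera calls.

### The job

The gear mounted on the green indexing head has been indexed one notch too far. With the fingertips, tip the pawl over by its red ball so that it lifts out of the ratchet wheel and stays back, then push the star handle backward (clockwise as seen from the front), and tip the pawl in again so that the wheel finishes exactly one notch back with its tooth stopped against the fully seated pawl. Only push: do not grip anything, do not force or shift the head, and leave the things around it where they are.

Things in the scene. Friction and masses are not known exactly. Their poses are not given: they have to be found in the camera images.
- index_head: Green cast indexing head, 7 kg, loose on rubber feet. Base 124 (x) x 196 (y) x 20 mm, y from -118 to 78. Origin on the bench under the spindle; x points from its front (star handle end) to its back (gear end), y to the left seen from the front, z up. Spindle along x, 85 mm up; headstock 60 wide, 115 high; dark steel cheek plate (up to 131 high) carries the pawl at x -20 to -27; right of the pawl nothing is higher.
- ratchet_wheel (a joint): Turn of the wheel, star handle and gear (one piece), rad, + = backward (clockwise seen from the front). 12 teeth, one notch = 0.524. 0 = tooth stopped against the seated pawl at the notch it is in now; it starts 0.04 to 0.24 forward of that (negative). One notch back = +0.524, where the next tooth meets the dropped pawl. Turns against light friction (1 N at a ball), stays where left.
- pawl (a joint): Tilt of the pawl, rad; about 0 (-0.02) seated at the root of a notch, up to 0.15 riding on a tooth, 0.2 and more clear of the teeth, 0.70 thrown back on its stop. Gravity throw-over: beyond 0.45 it falls to the stop by itself and stays, below 0.35 it falls in. Only while it is lifted can the wheel turn backward; dropped in after 0.1 to 0.5 rad of backward turn it rides the next tooth.
- pawl_knob (a point): Centre of the pawl's red ball, 18 mm diameter, 58 mm from the pivot on a 7.6 mm rod, plane x = -37 of the head. Pawl in: ball 7 mm left of the pivot, 166 mm above the bench. Push it right (-y of the head) to lift the pawl; it passes its balance point 18 mm right of the pivot and drops on to the stop: 32 right of it, 157 up. Push it left to tip it in. Under 1 N moves it; polished.
- pawl_pivot (a point): Pivot axis of the pawl (along the head's x), at x -37, y -74, z 109 mm of the head. The nose reaches 54 mm left to the wheel's upper right; thrown back it stands 27 to 36 mm left of the pivot, up to 47 above it, in the plane of the ball: a finger left of the ball must stay high (its tip about 12 mm below the ball's centre) and stop once past the balance point, or the nose hits it.
- star_ball (a point): Centre of the black ball (16 mm diameter) at the end of the star handle's upper left arm at the start: 62 mm from the spindle axis, plane x = -67 of the head; arms 8 mm thick, four of them at 90 degrees. At joint 0 it is 25 degrees left of straight up and at +0.524 5 degrees right of it. Pushing it to the right (-y of the head) turns the wheel backward.
- wheel_centre (a point): Centre of the steel ratchet wheel on the spindle axis: wheel 92 mm diameter, 10 mm thick, plane x = -37 of the head, 85 mm above the bench; a red dot marks the tooth that must come to rest against the pawl.
- loupe: Black eye loupe, 41 mm diameter, 42 high, standing loose to the left of the head; origin at the centre of its underside. Not to be moved.
- flux_bottle: White dropper bottle with red cap, 38 mm diameter, 86 high, loose behind the head; origin at the centre of its underside. Not to be moved.
- bush_brass: Brass flanged bush, 28 mm diameter, 21 high, loose in front of the head; origin at the centre of its underside. Not to be moved.
- bearing: Steel ball bearing, 32 mm diameter, 9 high, lying loose to the right of the head; origin at the centre of its underside. Not to be moved.
Mind the look-alikes: they are no part of the job. There is more than one size of the index_head; the one meant has the size given above.

How it is judged:
By the outcome, as a careful person would: the job done as asked, in the order asked, and still so for the second after the job is handed in, with the robot touching nothing.
It also fails if it takes over 66 s, if anything falls off the work surface, if the arm or the gripper's body presses on something with over 40 N, if the wrist force passes 120 N, or if a joint passes its speed limit or range.

## Working session

There is one attempt and no reset: what is moved stays moved. The work goes in short steps, Python scripts to look and compute and a shell command to move; the robot and the scene stay as the last step left them, time stands still between calls to the robot, and variables do not carry over. Pictures are saved under pics/ and viewed, at most 10 in all, crops included, and the job is handed in when it is done.

```bash
mkdir -p pics; ls; cat > h.py <<'E'
import numpy as np, cv2
from bench import sense, capture, camera_params, sign_off
def save(im,n): cv2.imwrite('pics/'+n,im[:,:,::-1])
def ray(p,uv):
    uv=cv2.undistortPoints(np.array([[uv]],float),np.array(p['K']),np.array(p['D']))[0,0]
    W=np.array(p['world_to_cam']);R=W[:3,:3];t=W[:3,3]
    d=R.T@np.array([uv[0],-uv[1],-1]);return -R.T@t,d/np.linalg.norm(d)
def onplane(p,uv,z):
    o,d=ray(p,uv);return o+d*(z-o[2])/d[2]
def proj(p,X):
    W=np.array(p['world_to_cam']);c=W[:3,:3]@np.array(X)+W[:3,3];c=c*[1,-1,-1]
    return cv2.projectPoints(c.reshape(1,1,3),np.zeros(3),np.zeros(3),np.array(p['K']),np.array(p['D']))[0].ravel()
def tri(rays):
    A=0;b=0
    for o,d in rays:
        M=np.eye(3)-np.outer(d,d);A=A+M;b=b+M@o
    X=np.linalg.solve(A,b);return X,[np.linalg.norm((np.eye(3)-np.outer(d,d))@(X-o)) for o,d in rays]
E
python3 - <<'E'
from h import *
s=sense();print(s)
a=capture('scene');b=capture('top')
save(a,'scene0.png');save(b,'top0.png')
np.save('a.npy',a);np.save('b.npy',b)
import json
for n in('scene','top'):
    p=camera_params(n);o,d=ray(p,(280,210));print(n,o,d)
E
```

```text
pics
{'time': 0.0, 'joint_positions': array([ 1.23080369,  0.52202937, -0.03631971,  1.59996617,  0.02120172,
        1.02106643, -0.11282861]), 'joint_vel': array([ 6.31279247e-04, -3.32625011e-06, -1.68372124e-03,  1.71163520e-03,
       -1.15140640e-03, -4.44273428e-04,  3.39376821e-04]), 'joint_torque': array([ 6.98089548e-05, -9.27094173e+01,  1.98019691e+00, -3.69935381e+01,
        1.78548211e-02,  8.19649897e-03,  7.03783689e-05]), 'eef_pos': array([ 0.16646238, -0.60210479,  0.23073122]), 'ee_rot': array([-5.30356574e-04,  9.90918168e-01,  1.34465203e-01, -1.12524219e-04]), 'wrist_force': array([-0.02852227,  0.35862405, -0.02835828]), 'torque': array([-0.02740772, -0.03585224,  0.01088158]), 'finger_force': 0.0, 'grip_width': 0.08535590534244983}
scene [ 0.23838205 -0.69501655  0.90899166] [ 0.30818654  0.57651369 -0.75673841]
top [ 0.34075223 -0.10085832  1.16603205] [ 0.17958706  0.01685569 -0.98359767]
```

View pics/scene0.png

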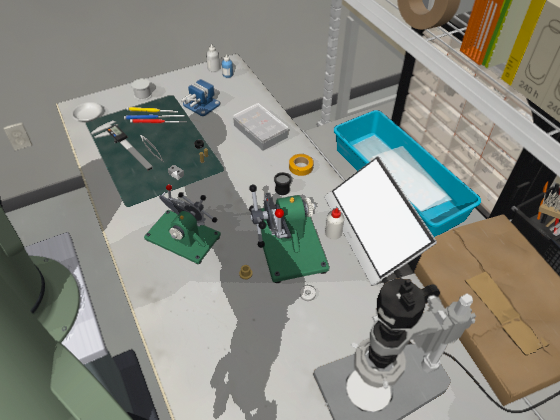

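View pics/top0.png

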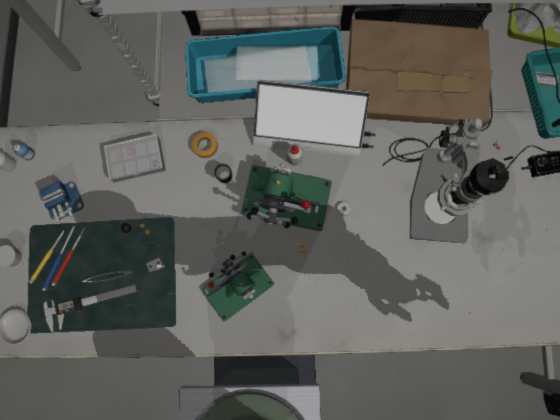

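Two green heads are candidates: A at scene (293,240) / top (287,198), and B at scene (183,228) / top (236,284). A looks larger and has the loupe, red-capped bottle, bush and bearing around it, so it fits the description. I'll check its size and confirm it in an enlarged crop.

```bash
python3 - <<'E'
from h import *
a=np.load('a.npy');b=np.load('b.npy')
c1=cv2.resize(a[170:290,235:355],(400,400),interpolation=cv2.INTER_CUBIC)
c2=cv2.resize(b[150:250,230:330],(400,400),interpolation=cv2.INTER_CUBIC)
save(np.hstack([c1,c2]),'crop0.png')
p=camera_params('top')
hsv=cv2.cvtColor(b,cv2.COLOR_RGB2HSV)
m=cv2.inRange(hsv,(60,90,30),(85,255,255))
n,l,st,ce=cv2.connectedComponentsWithStats(m)
for i in range(1,n):
    if st[i,4]>150:
        pts=np.argwhere(l==i)[:,::-1].astype(float)
        X=np.array([onplane(p,q,0.02)[:2] for q in pts])
        print(st[i],cv2.minAreaRect((X*1000).astype(np.float32)))
E
```

```text
[ 242  166   88   64 2621] ((580.5984497070312, -96.35758972167969), (190.9578094482422, 119.88443756103516), 76.59331512451172)
[ 207  256   66   64 1650] ((374.2293395996094, 21.178421020507812), (87.1278305053711, 139.78831481933594), 34.97465896606445)
```

View pics/crop0.png

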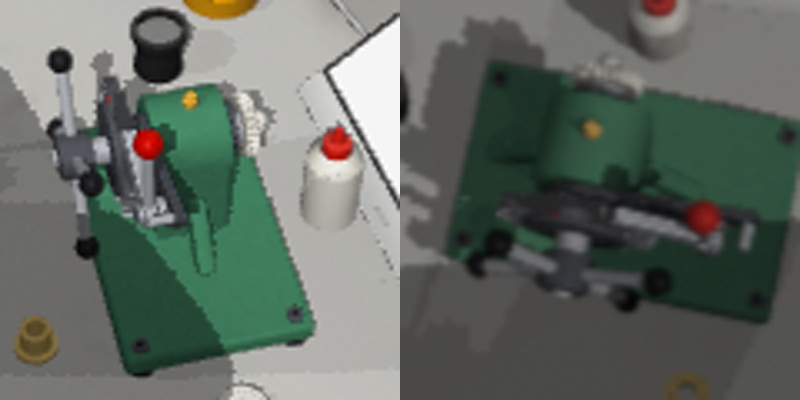

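The crop shows A with its gear at the back, the star handle at the front, the red ball near (147,145) left / (703,217) right, and the four objects around it. Its base measures about 191 x 120 mm, against about 140 x 87 for B, so A is the one meant.

```bash
cat >> h.py <<'E'
def red(im,roi):
    x0,y0,x1,y1=roi
    h=cv2.cvtColor(im,cv2.COLOR_RGB2HSV)
    m=cv2.inRange(h,(0,150,70),(6,255,255))|cv2.inRange(h,(174,150,70),(180,255,255))
    k=np.zeros_like(m);k[y0:y1,x0:x1]=m[y0:y1,x0:x1]
    n,l,st,ce=cv2.connectedComponentsWithStats(k)
    i=1+np.argmax(st[1:,4]);
    c=max(cv2.findContours((l==i).astype(np.uint8),0,1)[0],key=len)
    return np.array(cv2.minEnclosingCircle(c)[0]),st[i]
def head(X,O,yaw):   # world -> head
    c,s=np.cos(yaw),np.sin(yaw);d=np.asarray(X)-np.array([O[0],O[1],0]);return np.array([c*d[0]+s*d[1],-s*d[0]+c*d[1],d[2]])
def world(X,O,yaw):
    c,s=np.cos(yaw),np.sin(yaw);return np.array([O[0]+c*X[0]-s*X[1],O[1]+s*X[0]+c*X[1],X[2]])
E
python3 - <<'E'
from h import *
a=np.load('a.npy');b=np.load('b.npy');pa=camera_params('scene');pb=camera_params('top')
ca,s1=red(a,(260,195,300,225));cb,s2=red(b,(290,190,330,215));print(ca,s1,cb,s2)
X,r=tri([ray(pa,ca),ray(pb,cb)]);print('red',X,r)
# base: from green mask rect at z=.02 (y centre -20 of head)
yaw=np.radians(76.6-90)
c=np.array([.5806,-.0964]);O=c+0.02*np.array([-np.sin(yaw),np.cos(yaw)]);print('O',O)
print(head(X,O,yaw))
# base corners (top crop clicks /4 + offset): back-left, front-left, front-right, back-right
for u in [(490,62),(447,255),(768,322),(800,125)]:
    q=((u[0]-400)/4+230,u[1]/4+150);print(head(onplane(pb,q,.02),O,yaw)*1000)
for u in [(488,242),(480,262),(626,298),(658,280)]:
    q=((u[0]-400)/4+230,u[1]/4+150);print(q)
E
```

```text
[278.80767822 212.80769348] [275 209   9   9  68] [305.5        203.69999695] [302 200   8   8  48]
red [ 0.53450585 -0.13636518  0.16882821] [np.float64(4.006224906112876e-05), np.float64(4.006224906119953e-05)]
O [ 0.58523496 -0.07694448]
[-0.03557743 -0.06955939  0.16882821]
[59.30477407 74.79024569 20.        ]
[-60.44629469  73.94606382  20.        ]
[ -60.82021706 -118.32109788   20.        ]
[  58.87913167 -114.21401004   20.        ]
(252.0, 210.5)
(250.0, 215.5)
(286.5, 224.5)
(294.5, 220.0)
```

```bash
cat >> h.py <<'E'
from scipy.spatial.transform import Rotation as Ro
def Rt(s): q=s['ee_rot'];return Ro.from_quat([q[1],q[2],q[3],q[0]])
O=np.array([.5852,-.0769]);YAW=np.radians(-13.4)
def togo(Xh,O=None,yaw=None):
    "Xh: TCP goal in head mm -> tool-axes mm"
    import h
    O=h.O if O is None else O;yaw=h.YAW if yaw is None else yaw
    s=sense();R=Rt(s);W=world(np.array(Xh)/1000,O,yaw)
    want=Ro.from_matrix(np.array([[-np.sin(yaw),np.cos(yaw),0],[np.cos(yaw),np.sin(yaw),0],[0,0,-1]]).T)
    print('t',s['time'],'head',np.round(head(s['eef_pos'],O,yaw)*1000,1),'F',np.round(s['wrist_force'],1))
    print('tool mm',np.round(R.inv().apply(W-s['eef_pos'])*1000,1),'rot deg',np.round(np.degrees((R.inv()*want).as_rotvec()),2))
E
python3 -c "
from h import *
togo([-100,-40,340])"
```

```text
t 0.1 head [-285.6 -608.   230.8] F [-0.6 -0.8 -0.3]
tool mm [ 436.7 -408.  -108.9] rot deg [-5.000e-02 -3.000e-02 -6.114e+01]
```

```bash
python3 -m crank '{"delta_pos":[[0,0,-30],[0,0,-35],[10,-10,-34],[25,-23,-10],[25,-24,0],[25,-24,0],[25,-24,0],[25,-24,0],[25,-23,0],[25,-23,0],[25,-23,0],[25,-23,0],[25,-23,0],[25,-23,0],[25,-23,0],[25,-23,0],[25,-23,0],[25,-23,0],[25,-23,0],[25,-23,0]],"rotation":[[0,0,0],[0,0,0],[0,0,0],[0,0,0],[0,0,0],[0,0,0],[0,0,0],[0,0,0],[0,0,0],[0,0,0],[0,0,0],[0,0,0],[0,0,0],[0,0,0],[0,0,0],[0,0,0],[0,0,0],[0,0,0],[0,0,0],[0,0,0]],"fingers":[-1,-1,-1,-1,-1,-1,-1,-1,-1,-1,-1,-1,-1,-1,-1,-1,-1,-1,-1,-1]}' 20
python3 -m crank '{"delta_pos":[[0,0,0],[0,0,0],[0,0,0],[0,0,0],[0,0,0],[0,0,0],[0,0,0],[0,0,0],[0,0,0],[0,0,0]],"rotation":[[0,0,-7],[0,0,-7.7],[0,0,-7.7],[0,0,-7.7],[0,0,-7.7],[0,0,-7.7],[0,0,-7.7],[0,0,-7],[0,0,-1],[0,0,0]],"fingers":[-1,-1,-1,-1,-1,-1,-1,-1,-1,-1]}'
python3 -c "
from h import *
togo([-100,-40,340])
p=camera_params('wrist');s=sense();i=capture('wrist');save(i,'w1.png');np.save('w1.npy',i);np.save('w1p.npy',p,allow_pickle=True)
print(ray(p,(280,210)),s['grip_width'])"
```

```text
time: 2.1
eef_pos: [0.4783, -0.0949, 0.3402]
ee_rot: [-0.0, 0.991, 0.134, -0.0]
wrist_force: [1.0, 0.3, 0.2]
grip_width: 0.0
finger_force: 0.0
time: 3.1
eef_pos: [0.4778, -0.0962, 0.3402]
ee_rot: [-0.0, 0.785, 0.619, -0.0]
wrist_force: [-0.2, -0.6, 0.2]
grip_width: 0.0002
finger_force: 0.0
t 3.1 head [-100.   -43.7  340.2] F [-0.2 -0.6  0.2]
tool mm [3.7 0.  0.2] rot deg [-0.02 -0.   -0.11]
(array([ 0.49453877, -0.03013602,  0.48200481]), array([-0.08210452, -0.26973426, -0.9594281 ])) 0.000157007975163822
```

View pics/w1.png

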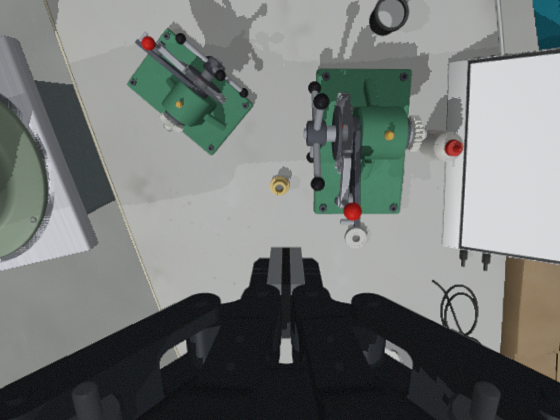

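The wrist view shows head A with its red ball at (352,212). Its black star balls are at (321,101), (316,87), (317,183) and (310,157), and the shut fingertips at (287,250).

```bash
python3 - <<'E'
from h import *
w=np.load('w1.npy');p=np.load('w1p.npy',allow_pickle=True).item()
a=np.load('a.npy');b=np.load('b.npy');pa=camera_params('scene');pb=camera_params('top')
print('f',p['K'][0][0])
c,st=red(w,(335,195,370,230));print('red px',c,st)
X,r=tri([ray(p,c),ray(pa,red(a,(260,195,300,225))[0]),ray(pb,red(b,(290,190,330,215))[0])])
print('red head',head(X,O,YAW)*1000,np.array(r)*1000)
print('red at z166 from wrist',head(onplane(p,c,.166),O,YAW)*1000)
hsv=cv2.cvtColor(w,cv2.COLOR_RGB2HSV)
g=cv2.inRange(hsv,(60,90,30),(85,255,255));g[:,:290]=0
pts=np.argwhere(g>0)[:,::-1].astype(float)
r=cv2.minAreaRect(np.array([onplane(p,q,.02)[:2]*1000 for q in pts],np.float32));print('base',r)
box=cv2.boxPoints(r);print([np.round(head([*q/1000,.02],O,YAW)*1000,1) for q in box])
for th in (27,31,35,39):
    print(th,[np.round(proj(p,world(np.array([-67,62*np.sin(np.radians(th+k)),85+62*np.cos(np.radians(th+k))])/1000,O,YAW)),0) for k in (0,90,180,270)])
d=cv2.inRange(w,(0,0,0),(38,38,38));d[:,:295]=0;d[:,335:]=0;d[210:]=0;d[:75]=0
d=cv2.morphologyEx(d,cv2.MORPH_OPEN,cv2.getStructuringElement(2,(7,7)))
n,l,s,ce=cv2.connectedComponentsWithStats(d);print([(s[i].tolist(),ce[i].round(1)) for i in range(1,n)])
x=w[250:262,255:320].mean(axis=(2));print(x[2].round().astype(int))
E
```

```text
f 340.1575599189803
red px [352.5   210.875] [344 202  18  18 244]
red head [-35.17989144 -69.08549239 167.97325955] [0.51384135 0.21593979 0.54579086]
red at z166 from wrist [-34.4208272 -69.2984725 166.       ]
base ((582.946044921875, -96.47123718261719), (192.56834411621094, 123.03480529785156), 76.37522888183594)
[array([ -59.6, -115.6,   20. ]), array([  63.5, -116.1,   20. ]), array([64.2, 76.5, 20. ]), array([-58.8,  77. ,  20. ])]
27 [array([319., 107.]), array([313.,  84.]), array([310., 152.]), array([315., 185.])]
31 [array([319., 103.]), array([312.,  86.]), array([310., 155.]), array([315., 184.])]
35 [array([318.,  99.]), array([312.,  88.]), array([310., 158.]), array([315., 183.])]
39 [array([318.,  95.]), array([312.,  91.]), array([310., 161.]), array([316., 181.])]
[([312, 82, 7, 7, 33], array([315.,  85.])), ([314, 93, 12, 11, 78], array([319.2,  97.7])), ([312, 177, 12, 10, 81], array([317.6, 181.6]))]
[176 175 176 177 176 176 176 176 177 175 175 176 175 178 175 120  84  79
  80  78  84  82  82  84  82  81  80  43  16  23  18  16  17  17  40  80
  83  83  81  82  80  82  81  80  79  83 122 174 176 176 174 174 175 175
 176 175 175 174 175 175 174 175 175 174 175]
```

```bash
python3 - <<'E'
import re
from h import *
n=world(np.array([2.2,.5,0])/1000,O,YAW)[:2].round(4);print(n)
t=open('h.py').read().replace('O=np.array([.5852,-.0769]);YAW=np.radians(-13.4)',f'O=np.array([{n[0]},{n[1]}]);YAW=np.radians(-13.5)')
open('h.py','w').write(t)
E
python3 -c "
from h import *
togo([-37,-40,154])"
```

```text
[ 0.5875 -0.0769]
t 3.15 head [-102.2  -44.3  340.2] F [-0.  -0.3 -0.1]
tool mm [  4.4  65.2 186.2] rot deg [-0.01 -0.   -0.04]
```

```bash
python3 -m crank '{"delta_pos":[[1,15,10],[1,25,20],[2,25,30],[0,0,40],[0,0,36],[0,0,25],[0,0,15],[0,0,10],[0,0,0],[0,0,0]],"rotation":[[0,0,0],[0,0,0],[0,0,0],[0,0,0],[0,0,0],[0,0,0],[0,0,0],[0,0,0],[0,0,0],[0,0,0]],"fingers":[-1,-1,-1,-1,-1,-1,-1,-1,-1,-1]}'
python3 -c "
from h import *
togo([-37,-76,154])
p=camera_params('wrist');i=capture('wrist');save(i,'w2.png');np.save('w2.npy',i);np.save('w2p.npy',p,allow_pickle=True)
c,st=red(i,(0,0,560,420));print(c,st,head(onplane(p,c,.166),O,YAW)*1000)"
```

```text
time: 4.15
eef_pos: [0.5424, -0.1072, 0.1549]
ee_rot: [0.0, 0.785, 0.62, 0.0]
wrist_force: [0.5, 0.1, 0.2]
grip_width: -0.0001
finger_force: 0.0
t 4.15 head [-36.8 -40.  154.9] F [0.5 0.1 0.2]
tool mm [-36.   -0.3   0.9] rot deg [ 0.03 -0.    0.11]
[485.7411499  182.84751892] [469 168  34  29 739] [ 43.50957807   1.10484195 166.        ]
```

View pics/w2.png

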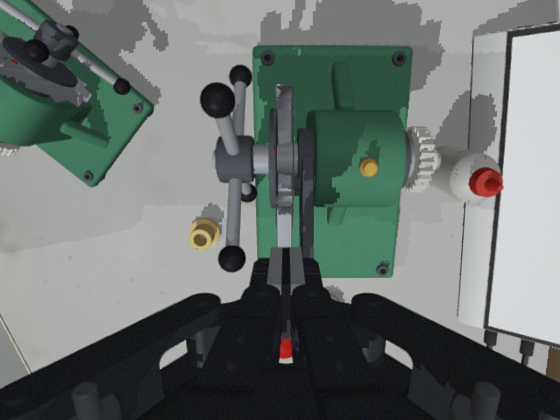

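The finger stands left of the pawl ball and in its plane, with the ball seen between the links at (286,350). I'll push right, slowing near the balance point.

```bash
python3 -m crank '{"delta_pos":[[-4,0,0],[-4,0,0],[-3,0,0],[-3,0,0],[-3,0,0],[-3,0,0],[-3,0,0],[-2,0,0],[-2,0,0],[-2,0,0],[-2,0,0],[-1.5,0,0],[-1.5,0,0],[0,0,0],[0,0,0]],"rotation":[[0,0,0],[0,0,0],[0,0,0],[0,0,0],[0,0,0],[0,0,0],[0,0,0],[0,0,0],[0,0,0],[0,0,0],[0,0,0],[0,0,0],[0,0,0],[0,0,0],[0,0,0]],"fingers":[-1,-1,-1,-1,-1,-1,-1,-1,-1,-1,-1,-1,-1,-1,-1]}'
python3 -c "
from h import *
togo([-37,-76,154])
rs=[]
for n,roi in(('scene',(255,195,310,240)),('top',(290,185,340,220))):
    p=camera_params(n);i=capture(n);save(i[150:290,210:370] if n=='scene' else i,n+'2.png')
    try: c,st=red(i,roi);print(n,c,st);rs.append(ray(p,c))
    except Exception as e: print(n,e)
if len(rs)>1:
    X,r=tri(rs);print(head(X,O,YAW)*1000,r)
for X in ([-37,-67,166],[-37,-92,164],[-37,-106,157]): print([proj(camera_params(n),world(np.array(X)/1000,O,YAW)).round(1) for n in('scene','top')])"
```

```text
time: 5.7
eef_pos: [0.5342, -0.1403, 0.1543]
ee_rot: [-0.0, 0.784, 0.62, 0.0]
wrist_force: [-0.7, -0.5, -0.3]
grip_width: -0.0003
finger_force: 0.0
t 5.7 head [-37.  -74.  154.3] F [-0.7 -0.5 -0.3]
tool mm [-2.  -0.   0.3] rot deg [ 0.   -0.    0.16]
scene [283. 227.] [279 223   9   9  68]
top attempt to get argmax of an empty sequence
[array([278.7, 212.5]), array([304. , 203.3])]
[array([281.9, 223. ]), array([315.9, 206. ])]
[array([283.6, 231. ]), array([322.3, 208. ])]
```

```bash
python3 -m crank '{"delta_pos":[[-1,0,0],[-1,0,0],[0,0,0]],"rotation":[[0,0,0],[0,0,0],[0,0,0]],"fingers":[-1,-1,-1]}'
python3 -c "
from h import *
togo([-37,-76,154])
p=camera_params('scene');i=capture('scene');c,st=red(i,(255,195,310,245));print(c,st)
save(cv2.resize(i[170:270,230:330],(600,600),interpolation=cv2.INTER_CUBIC),'s3.png')"
```

```text
time: 6.1
eef_pos: [0.5337, -0.1424, 0.1543]
ee_rot: [0.0, 0.785, 0.62, -0.0]
wrist_force: [0.5, 0.8, 1.0]
grip_width: -0.0001
finger_force: 0.0
t 6.1 head [-37.  -76.3 154.3] F [0.5 0.8 1. ]
tool mm [ 0.3 -0.   0.3] rot deg [0.   0.   0.15]
[283.625 230.375] [280 226   9  10  68]
```

View pics/s3.png

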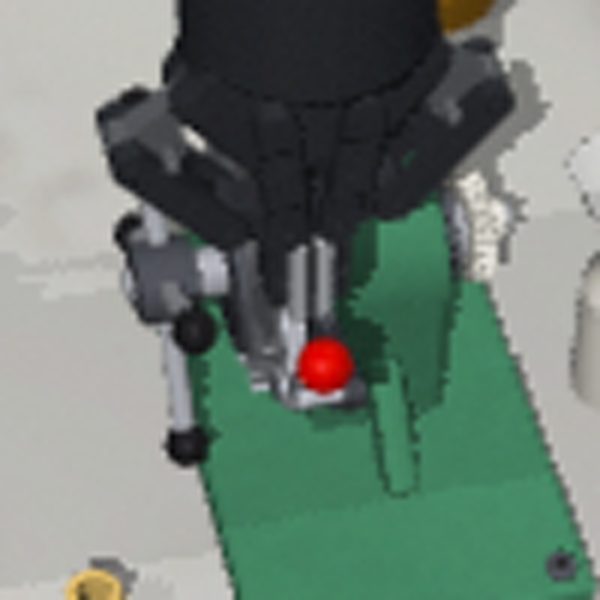

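The ball is at (283.6,230.4), which matches the predicted stop position, so the pawl is thrown back. Next is the star ball.

```bash
python3 -m crank '{"delta_pos":[[0,0,-20],[0,0,-26],[20,-10,0],[40,-10,0],[40,-10,0],[25,0,0],[13,0,0],[0,0,15],[0,0,20],[0,0,20],[0,0,14],[0,0,0],[0,0,0]],"rotation":[[0,0,0],[0,0,0],[0,0,0],[0,0,0],[0,0,0],[0,0,0],[0,0,0],[0,0,0],[0,0,0],[0,0,0],[0,0,0],[0,0,0],[0,0,0]],"fingers":[-1,-1,-1,-1,-1,-1,-1,-1,-1,-1,-1,-1,-1]}'
python3 -c "
from h import *
togo([-67,24,131])
i=capture('wrist');save(i,'w4.png')
i=capture('scene');print(red(i,(255,195,310,245)))"
```

```text
time: 7.45
eef_pos: [0.5366, -0.0012, 0.1316]
ee_rot: [-0.0, 0.785, 0.62, 0.0]
wrist_force: [-0.4, -0.6, 1.1]
grip_width: -0.0002
finger_force: 0.0
t 7.45 head [-67.1  61.7 131.6] F [-0.4 -0.6  1.1]
tool mm [-37.7   0.    0.6] rot deg [ 0.   -0.    0.14]
(array([283.625, 230.375]), array([280, 226,   9,  10,  68], dtype=int32))
```

View pics/w4.png

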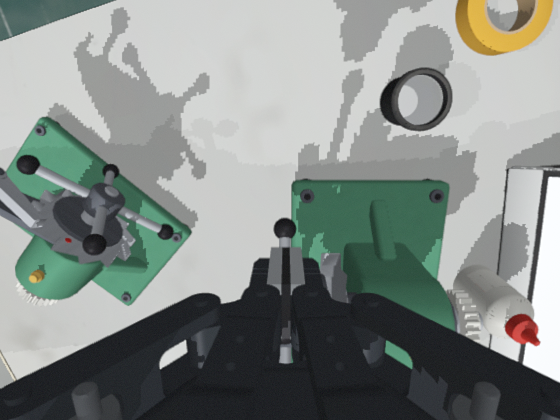

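The finger is in the star plane: the lower-left ball shows at (285,229) straight beyond the tip, and the upper-left ball is hidden below the links. The pawl stays back. I'll push to about +0.35.

```bash
python3 -m crank '{"delta_pos":[[-3,0,0],[-3,0,0],[-3,0,0],[-3,0,0],[-3,0,0],[-3,0,0],[-3,0,0],[-3,0,0],[-3,0,0],[-3,0,0],[-3,0,0],[-2,0,0],[-2,0,0],[-1,0,0],[0,0,0]],"rotation":[[0,0,0],[0,0,0],[0,0,0],[0,0,0],[0,0,0],[0,0,0],[0,0,0],[0,0,0],[0,0,0],[0,0,0],[0,0,0],[0,0,0],[0,0,0],[0,0,0],[0,0,0]],"fingers":[-1,-1,-1,-1,-1,-1,-1,-1,-1,-1,-1,-1,-1,-1,-1]}'
python3 -m crank '{"delta_pos":[[4,0,0],[10,0,0],[0,0,-20],[0,0,-30],[0,0,-30],[0,0,0]],"rotation":[[0,0,0],[0,0,0],[0,0,0],[0,0,0],[0,0,0],[0,0,0]],"fingers":[-1,-1,-1,-1,-1,-1]}'
python3 - <<'E'
from h import *
togo([-37,-140,200])
p=camera_params('wrist');w=capture('wrist');i=capture('scene');print(red(i,(255,195,310,245)))
t=capture('top')
save(np.hstack([cv2.resize(w[150:420,200:470],(400,400)),cv2.resize(i[170:270,230:330],(400,400),interpolation=cv2.INTER_CUBIC)]),'m5.png')
pa=camera_params('scene')
for th in (19,12,5,-2,-9):
    print(th,[np.round(proj(pa,world(np.array([-67,62*np.sin(np.radians(th+k)),85+62*np.cos(np.radians(th+k))])/1000,O,YAW)),0) for k in (0,90,180,270)])
E
```

```text
time: 9.05
eef_pos: [0.5276, -0.0383, 0.1313]
ee_rot: [0.0, 0.785, 0.62, -0.0]
wrist_force: [-0.2, -0.1, 0.2]
grip_width: -0.0003
finger_force: 0.0
time: 9.65
eef_pos: [0.5326, -0.0233, 0.2147]
ee_rot: [0.002, 0.784, 0.62, 0.002]
wrist_force: [0.4, -0.1, -1.2]
grip_width: 0.0002
finger_force: 0.0
t 9.65 head [-65.9  39.4 214.7] F [ 0.4 -0.1 -1.2]
tool mm [-179.5   28.2   14.6] rot deg [ 0.28 -0.07  0.19]
(array([283.625, 230.375]), array([280, 226,   9,  10,  68], dtype=int32))
19 [array([254., 191.]), array([252., 203.]), array([260., 241.]), array([263., 232.])]
12 [array([255., 193.]), array([251., 200.]), array([259., 239.]), array([263., 235.])]
5 [array([256., 195.]), array([251., 197.]), array([258., 236.]), array([263., 238.])]
-2 [array([256., 197.]), array([251., 195.]), array([257., 234.]), array([263., 240.])]
-9 [array([257., 200.]), array([251., 193.]), array([257., 231.]), array([263., 242.])]
```

View pics/m5.png

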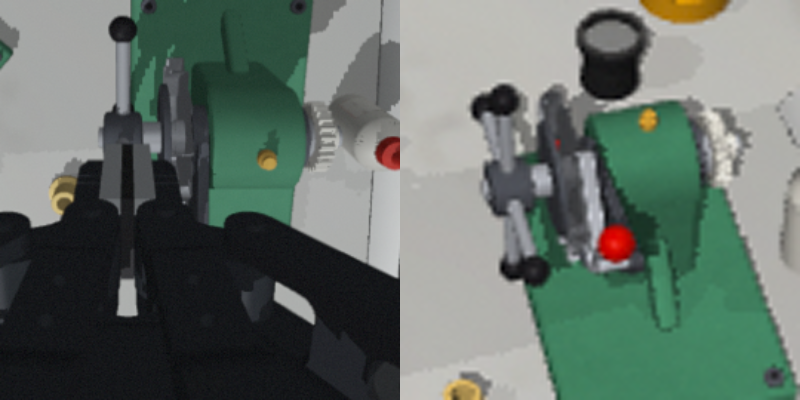

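In the scene crop the star balls are at about (255.8,195), (250.5,196.8) and (263.8,237.5), which gives 5° left, so joint ≈ +0.35. The pawl is still back, and next it gets tipped in from the right.

```bash
python3 -m crank '{"delta_pos":[[-15,5,0],[-35,10,0],[-40,14,0],[-40,0,0],[-30,0,0],[-17,0,0],[0,0,12],[0,0,20],[0,0,20],[0,0,10],[0,0,5],[0,0,0]],"rotation":[[0,0,0],[0,0,0],[0,0,0],[0,0,0],[0,0,0],[0,0,0],[0,0,0],[0,0,0],[0,0,0],[0,0,0],[0,0,0],[0,0,0]],"fingers":[-1,-1,-1,-1,-1,-1,-1,-1,-1,-1,-1,-1]}'
python3 -c "
from h import *
togo([-37,-101,147])"
```

```text
time: 11.0
eef_pos: [0.5182, -0.2026, 0.1437]
ee_rot: [-0.001, 0.784, 0.62, -0.0]
wrist_force: [0.2, 1.2, 0.1]
grip_width: 0.0001
finger_force: 0.0
t 11.0 head [ -38.  -138.4  143.7] F [0.2 1.2 0.1]
tool mm [37.4  1.2 -3.3] rot deg [-0.06 -0.02  0.2 ]
```

```bash
python3 -m crank '{"delta_pos":[[3,1,-3],[4,0,0],[4,0,0],[3,0,0],[3,0,0],[2.5,0,0],[2.5,0,0],[2.5,0,0],[2.5,0,0],[2,0,0],[2,0,0],[2,0,0],[2,0,0],[1,0,0],[0,0,0],[0,0,0]],"rotation":[[0,0,0],[0,0,0],[0,0,0],[0,0,0],[0,0,0],[0,0,0],[0,0,0],[0,0,0],[0,0,0],[0,0,0],[0,0,0],[0,0,0],[0,0,0],[0,0,0],[0,0,0],[0,0,0]],"fingers":[-1,-1,-1,-1,-1,-1,-1,-1,-1,-1,-1,-1,-1,-1,-1,-1]}'
python3 -m crank '{"delta_pos":[[-5,0,0],[-10,0,0],[0,0,-20],[0,0,-35],[0,0,-15],[0,0,0]],"rotation":[[0,0,0],[0,0,0],[0,0,0],[0,0,0],[0,0,0],[0,0,0]],"fingers":[-1,-1,-1,-1,-1,-1]}'
python3 - <<'E'
from h import *
togo([-67,24,200])
rs=[]
for n,roi in(('scene',(255,195,310,245)),('top',(290,185,340,220))):
    p=camera_params(n);i=capture(n)
    try: c,st=red(i,roi);print(n,c,st);rs.append(ray(p,c))
    except Exception as e: print(n,e)
if len(rs)>1:
    X,r=tri(rs);print(head(X,O,YAW)*1000,r)
E
```

```text
time: 12.6
eef_pos: [0.5275, -0.1686, 0.1473]
ee_rot: [0.0, 0.785, 0.62, -0.0]
wrist_force: [0.4, -0.2, -0.8]
grip_width: -0.0001
finger_force: 0.0
time: 13.2
eef_pos: [0.5247, -0.1844, 0.2194]
ee_rot: [0.002, 0.785, 0.62, 0.001]
wrist_force: [-0.3, -0.4, -0.4]
grip_width: 0.0002
finger_force: 0.0
t 13.2 head [ -35.9 -119.2  219.4] F [-0.3 -0.4 -0.4]
tool mm [143.2 -30.9  19.2] rot deg [0.19 0.04 0.09]
scene [279. 213.] [275 209   8   9  46]
top [306.21429443 204.        ] [303 201   8   7  46]
[-37.92888536 -71.76684503 170.0203014 ] [np.float64(0.00030181504184675743), np.float64(0.000301815041846775)]
```

The pawl has fallen in and rides the tooth. I'll go back to the star ball and push to the stop.

```bash
python3 -m crank '{"delta_pos":[[10,-5,0],[35,-12,0],[40,-14,0],[40,0,0],[22,0,0],[10,0,0],[0,0,10],[0,0,25],[0,0,25],[0,0,15],[0,0,10],[0,0,0],[0,0,0]],"rotation":[[0,0,0],[0,0,0],[0,0,0],[0,0,0],[0,0,0],[0,0,0],[0,0,0],[0,0,0],[0,0,0],[0,0,0],[0,0,0],[0,0,0],[0,0,0]],"fingers":[-1,-1,-1,-1,-1,-1,-1,-1,-1,-1,-1,-1,-1]}'
python3 -c "
from h import *
togo([-67,17,134])"
```

```text
time: 14.6
eef_pos: [0.5302, -0.0236, 0.1325]
ee_rot: [0.0, 0.785, 0.62, -0.0]
wrist_force: [-0.4, -0.0, 0.4]
grip_width: -0.0001
finger_force: 0.0
t 14.6 head [-68.2  38.4 132.5] F [-0.4 -0.   0.4]
tool mm [-21.4   1.1  -1.5] rot deg [-0.    0.    0.12]
```

```bash
python3 -m crank '{"delta_pos":[[-3,1,-1],[-3,0,0],[-3,0,0],[-2,0,0],[-2,0,0],[-2,0,0],[-2,0,0],[-2,0,0],[-1,0,0],[-1,0,0],[0,0,0]],"rotation":[[0,0,0],[0,0,0],[0,0,0],[0,0,0],[0,0,0],[0,0,0],[0,0,0],[0,0,0],[0,0,0],[0,0,0],[0,0,0]],"fingers":[-1,-1,-1,-1,-1,-1,-1,-1,-1,-1,-1]}'
for k in 1; do python3 -m crank '{"delta_pos":[[-1,0,0],[0,0,0]],"rotation":[[0,0,0],[0,0,0]],"fingers":[-1,-1]}'; python3 -m crank '{"delta_pos":[[-1,0,0],[0,0,0]],"rotation":[[0,0,0],[0,0,0]],"fingers":[-1,-1]}'; done
python3 -c "
from h import *
togo([-67,13.6,134])"
```

```text
time: 15.7
eef_pos: [0.5262, -0.044, 0.1333]
ee_rot: [0.0, 0.785, 0.62, -0.0]
wrist_force: [0.8, 1.0, 0.5]
grip_width: 0.0001
finger_force: 0.1
time: 15.9
eef_pos: [0.526, -0.0449, 0.1333]
ee_rot: [-0.0, 0.784, 0.62, -0.0]
wrist_force: [0.0, 0.9, 1.0]
grip_width: 0.0001
finger_force: 0.2
time: 16.1
eef_pos: [0.5258, -0.0459, 0.1333]
ee_rot: [0.0, 0.785, 0.62, -0.0]
wrist_force: [0.7, 0.7, 0.4]
grip_width: -0.0002
finger_force: 0.2
t 16.1 head [-67.2  15.7 133.3] F [0.7 0.7 0.4]
tool mm [-2.1  0.2 -0.7] rot deg [-0.    0.    0.15]
```

```bash

python3 -m crank '{"delta_pos":[[-0.5,0,0],[-0.5,0,0],[0,0,0]],"rotation":[[0,0,0],[0,0,0],[0,0,0]],"fingers":[-1,-1,-1]}' | grep -E "eef_pos|wrist"; python3 -m crank '{"delta_pos":[[-0.5,0,0],[0,0,0]],"rotation":[[0,0,0],[0,0,0]],"fingers":[-1,-1]}'| grep -E "eef_pos|wrist"
```

```text
eef_pos: [0.5255, -0.0469, 0.1333]
wrist_force: [0.6, 0.7, 0.1]
eef_pos: [0.5255, -0.0473, 0.1333]
wrist_force: [0.1, 0.1, -0.0]
```

```bash

python3 -m crank '{"delta_pos":[[-0.5,0,0],[0,0,0]],"rotation":[[0,0,0],[0,0,0]],"fingers":[-1,-1]}' | grep -E "eef_pos|wrist"; python3 -m crank '{"delta_pos":[[-0.5,0,0],[0,0,0]],"rotation":[[0,0,0],[0,0,0]],"fingers":[-1,-1]}'| grep -E "eef_pos|wrist"
python3 - <<'E'
from h import *
togo([-67,13.6,134])
p=camera_params('scene');i=capture('scene');print(red(i,(255,195,310,245)))
w=capture('wrist');save(np.hstack([cv2.resize(w[150:420,200:470],(400,400)),cv2.resize(i[170:270,230:330],(400,400),interpolation=cv2.INTER_CUBIC)]),'m6.png')
E
```

```text
eef_pos: [0.5253, -0.0479, 0.1333]
wrist_force: [0.3, 0.7, 0.2]
eef_pos: [0.5252, -0.0483, 0.1333]
wrist_force: [-0.5, 0.3, -0.2]
t 17.0 head [-67.2  13.3 133.3] F [-0.5  0.3 -0.2]
tool mm [ 0.3  0.2 -0.7] rot deg [-0.    0.    0.15]
(array([278.7272644 , 211.54545593]), array([275, 208,   9,   9,  65], dtype=int32))
```

```bash

for k in a; do python3 -m crank '{"delta_pos":[[-0.5,0,0],[0,0,0]],"rotation":[[0,0,0],[0,0,0]],"fingers":[-1,-1]}' | grep -E "eef_pos|wrist"; python3 -m crank '{"delta_pos":[[-0.5,0,0],[0,0,0]],"rotation":[[0,0,0],[0,0,0]],"fingers":[-1,-1]}'| grep -E "eef_pos|wrist"; done
```

```text
eef_pos: [0.5251, -0.0488, 0.1333]
wrist_force: [1.0, 0.8, 0.2]
eef_pos: [0.525, -0.0491, 0.1333]
wrist_force: [0.5, 1.2, 1.4]
```

View pics/m6.png

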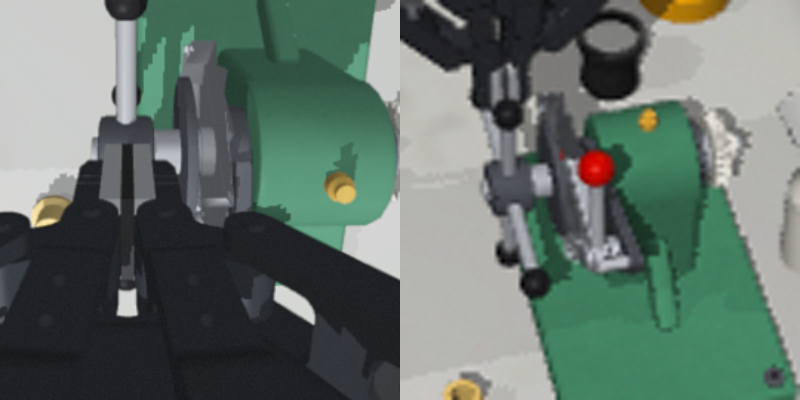

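The upper star ball is at about (257,198) and the lower one at about (263.5,241), so the wheel stands about 4–5° right of vertical, nearly at the stop. The pawl looks seated. I'll continue in small steps until the force rises.

```bash

python3 -m crank '{"delta_pos":[[-0.5,0,0],[0,0,0]],"rotation":[[0,0,0],[0,0,0]],"fingers":[-1,-1]}' | grep -E "eef_pos|wrist"; python3 -m crank '{"delta_pos":[[-0.5,0,0],[0,0,0]],"rotation":[[0,0,0],[0,0,0]],"fingers":[-1,-1]}'| grep -E "eef_pos|wrist"; python3 -c "
from h import *
for k in range(4): print(sense()['wrist_force'].round(1)); capture('scene')
"
```

```text
eef_pos: [0.5249, -0.0494, 0.1334]
wrist_force: [0.4, 3.2, 0.1]
eef_pos: [0.5249, -0.0497, 0.1334]
wrist_force: [1.7, 5.8, -0.3]
[ 1.7  5.8 -0.3]
[ 0.9  5.6 -0.1]
[1.4 5.3 1. ]
[0.6 5.5 0.6]
```

The force rises steadily (3.2 then 5.8 N), so the tooth is stopped. I'll back off and check.

```bash
python3 -m crank '{"delta_pos":[[2,0,0],[8,0,0],[12,0,0],[0,0,-20],[0,0,-35],[0,0,-40],[0,0,-40],[20,-20,-30],[40,-30,0],[40,-30,0],[40,-30,0],[0,0,0],[0,0,0],[0,0,0]],"rotation":[[0,0,0],[0,0,0],[0,0,0],[0,0,0],[0,0,0],[0,0,0],[0,0,0],[0,0,0],[0,0,0],[0,0,0],[0,0,0],[0,0,0],[0,0,0],[0,0,0]],"fingers":[-1,-1,-1,-1,-1,-1,-1,-1,-1,-1,-1,-1,-1,-1]}'
python3 - <<'E'
from h import *
rs=[]
for n,roi in(('scene',(255,195,310,245)),('top',(290,185,340,220))):
    p=camera_params(n);i=capture(n)
    if n=='scene': a=i
    try: c,st=red(i,roi);print(n,c,st);rs.append(ray(p,c))
    except Exception as e: print(n,e)
if len(rs)>1:
    X,r=tri(rs);print(head(X,O,YAW)*1000,r)
d=np.abs(a.astype(int)-np.load('a.npy')).max(2)>40;print('base corner diff',d[255:285,255:335].sum())
save(cv2.resize(a[170:290,230:350],(600,600),interpolation=cv2.INTER_CUBIC),'m7.png')
E
```

```text
time: 19.5
eef_pos: [0.4553, 0.1325, 0.2982]
ee_rot: [0.0, 0.785, 0.62, -0.0]
wrist_force: [-0.3, -0.8, -0.4]
grip_width: -0.0001
finger_force: 0.0
scene [278.5 211.5] [275 207   9  10  65]
top [303.70001221 203.5       ] [300 200   8   8  47]
[-37.61408962 -66.49691433 168.32692157] [np.float64(0.0003193823568183553), np.float64(0.0003193823568184691)]
base corner diff 1235
```

View pics/m7.png

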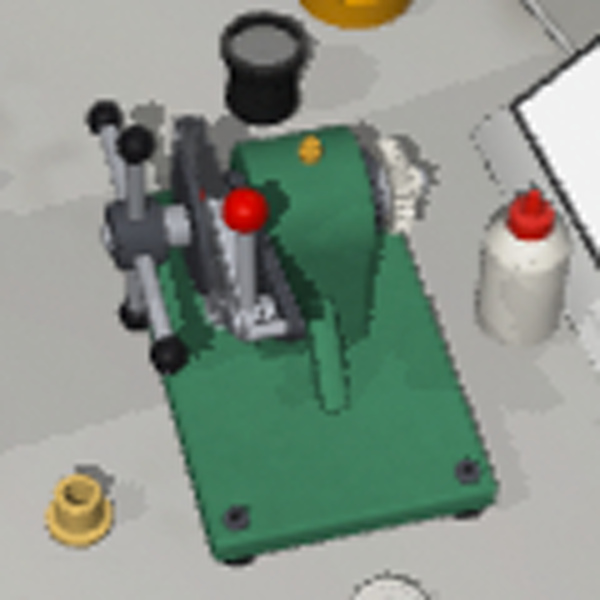

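The pawl ball is back in its seated place at about (279,212), 66.5 mm right of the spindle. The upper star ball at (257,199) stands about 5° right of vertical, and the head's front corner at (273,282) and the objects around it have not moved.

```bash
python3 -c "
from h import *
print(sign_off())"
```

```text
the job is handed in; nothing more can be done
None
```

The job is handed in: the wheel is one notch back with its tooth stopped against the seated pawl, nothing around the head was seen to move, and it took about 20 s of the 66 s allowed.

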